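# Reset the length stop of a cutting jig and lock it

### The job

Set the jig's length stop to the steel bar that lies in it: loosen the red clamp knob until the carriage is free, slide the carriage gently along so that its stop face pushes the bar fully home against the end block and stays against it, then tighten the knob firmly so that the stop is locked there, tighter than it was before. Take care not to ram the bar, let go of the knob at the end, and leave the try square where it lies.

Things in the scene. Friction and masses are not known exactly. Their poses are not given: they have to be found in the camera images.
- jig_bed: The jig, fixed to the table: blue bed plate 120 x 420 x 12 mm. Origin: centre of its underside, at table height; y runs along the bed from carriage to end block, z up. Two steel guide strips (10 mm high, 54 mm apart inside) keep the bar in line with 7 mm to spare each side. The dark end block at the +y end is 100 mm wide, 58 mm high over the table, inner face at y = +170 mm.
- end_face (a point): Centre of the end block's inner face, on the jig's centre line, 34 mm above the table; axes as the jig's.
- bar: Workpiece: a loose brown steel bar 40 x 150 x 40 mm, about 0.5 kg, lying lengthwise between the guide strips on the bed (12 mm above the table), 10 to 50 mm short of the end block. Origin: centre of its underside; y along its length, +y toward the end block. Home against the end block, its origin is at y = +95 mm in the jig's frame.
- stop_carriage: Grey carriage, 94 mm across, 56 mm along its travel, top 47 mm above the table, with a steel stop plate in front and the knob on top. Slides only along the jig's y. Origin: on the table plane under the knob's axis; axes as the jig's; at y = -16 mm in the jig's frame when the bar is home. Free, it slides with 2 N, up to 8 N more with the bar; move it by the knob. Over 60 N on the bar is ramming.
- stop_face (a point): Centre of the stop face, which touches the bar's end: 36 mm in +y from the carriage's origin, 34 mm above the table; axes as the jig's.
- knob_grip (a point): Grip point of the red clamp knob, on its vertical axis, 76 mm above the table and 25 mm above the knob's foot. The knob is a wing bar 56 mm long, 14 mm thick and 30 mm high (63 to 93 mm above the table); the point's x axis runs along the wing and y across its flat faces, and both turn with the knob.
- clamp_knob (a joint): Knob angle, rad: 0 slack, 3.6 hard stop; grows clockwise seen from above (tightening). Starts at 2.2 to 2.35, lightly clamped. The screw bites at 1.2 to 1.85, differing by wear; below that the carriage is free. Clamp force: about 29 N per rad past the bite; firm is 35 N or more, and 3.2 rad is always firm. Turning takes 0.15 N m slack, 0.2 firm; the knob stays where it is left.
- clamp_shoe: Small brass shoe hidden inside the carriage, pressed down by the knob's screw; its force on the wear strip is the clamp force. Origin: its underside.
- wear_strip: Brass strip 18 x 310 mm let into the middle of the bed, flush with it, on which the shoe clamps; its height differs by some tenths of a mm from run to run. Origin: its centre.
- try_square: Bystander: try square, about 172 x 100 x 16 mm, lying in front of the vice; origin: centre of its underside.
Not all that is in view belongs to the job. Several things have the shape of the bar; the one meant has the colours described above.

How it is judged:
By the outcome, as a careful person would: the job done as asked, in the order asked, and still so for the second after the job is handed in, with the robot touching nothing.
It also fails if it takes over 58 s, if anything falls off the work surface, if the arm or the gripper's body presses on something with over 40 N, if the wrist force passes 120 N, or if a joint passes its speed limit or range.

### The arm

A 6-joint arm with a two-finger parallel gripper is mounted at the origin on a cart in front of the work surface, level with it; the furniture and walls round the work are solid. World frame = base frame: x ahead of the robot, y to its left, z up, the work surface at z = 0. Lengths are in m, angles in rad, forces in N, time in s.
With the tool pointing down it reaches from about 0.325 to 0.9 m from the base axis. Payload 6.1 kg.
Tool frame: the origin (TCP) lies midway between the tips of the shut fingers; the grasp point (between the pads) lies 19 mm behind it (grip_point_offset is the distance from the TCP to the grasp point, in m); z points along the fingers, y is the line along which they close (so a half turn about z gives the same grasp; the last joint's range is limited). The gripper opens to 87 mm and grips with 3 to 60 N. Pads are 19 mm wide; open, the fingers measure 117 mm over their backs; the gripper's body (75 mm by 190 mm) begins 51 mm behind the grasp point.
Start: joints at [0.997, 0.22, 1.526, -0, 1.395, -0.126], TCP at [0.271, 0.563, 0.184] pointing down, gripper open.
Joint ranges: [-2.98, 2.98], [-0.91, 2.08], [0.09, 2.57], [-1.24, 4.39], [0.2, 2.65], [-2.68, 2.68]. Speed limits (rad/s): [2.57, 2.57, 3.01, 3.14, 3.14, 3.14].

### API

Orientations are given as a unit quaternion [w, x, y, z].
In Python, from plant import * gives the robot as it stands.
- The arm moves only by the tool arm_command, never from a script. Its argument "moves" is one flat list of numbers, 6 for each row, row after row: the shift along the tool's x, y, z in mm, then the turn, a rotation vector about the tool's x, y, z in degrees. In form: [x, y, z, rx, ry, rz, x, y, z, rx, ry, rz, ...]. A call has 1 to 20 rows; each row is the pose to reach, as a shift and turn from the pose commanded when the call began, along the tool's axes at that moment; what a row does not reach only later rows make up. A row lasts 1/12 s, in which the tool goes at most 41.7 mm and 7.16 degrees, less where a joint would pass 70% of its speed; a pose out of reach is approached as far as the arm can. A call with a gripper value outside its range is refused whole. "jaw" is the opening, from -1 (shut) to 1 (fully open), set as the call begins (left out, the last holds). The fingers move at their own pace and stop on an object; "force" is the grip in N (left out, the last holds). Time passes only in rows, so rows that repeat a pose let the fingers close. It gives the time, the measured TCP pose, the force, the opening and the grip force at its end, in the units of the state.
- get_obs(): the state, without advancing time (a new reading comes with each control period).
- read_camera(name): name is "side" or "top"; returns the picture (400x640x3 uint8, red, green, blue); there is no depth.
- calibration(name): a dict with "vertical_fov" (degrees; the focal length in pixels is half the picture's height over the tangent of half this angle, whatever the lens; pixels are square), "cx", "cy" (the principal point, pixels), "xyz" and "orientation" of the camera in the world. Camera axes: x right, y up, looking along -z (the intrinsics and any distortion apply to the point x, -y, -z); pixel columns grow to the right and rows downward; lengths in m; the calibration is good to about 2 mm. A picture is of the moment at which its call begins. calibration takes no time and is no camera call.
- finish_job(): hands the job in; it is judged then, once.
The state is a dict: "clock": time; "joint_pos": joint angles; "qvel": joint speeds; "effort": joint torques, N m; "tcp_pos": TCP position; "eef_rot": TCP orientation; "contact_force": force on the tool from outside, world axes, zero at the start; "torque": the same for the moment, N m; "opening": opening from 0.0 (shut) to 1.0 (fully open); "grip_force": force on a finger pad.
Only numpy, scipy, OpenCV 4.12 (cv2) and the standard library are available. Lean on these libraries where they do the work, as an engineer would, in place of code of your own. Each camera call takes 0.05 s, during which the arm holds its last target. There are 200 camera calls.

## Working session

There is one attempt and no reset: what is moved stays moved. The work goes in short steps, Python scripts to look and compute and a tool call to move; the robot and the scene stay as the last step left them, time stands still between calls to the robot, and variables do not carry over. Pictures are saved under pics/ and viewed, at most 10 in all, crops included, and the job is handed in when it is done.

Besides the shell and the picture viewer there is one more tool, called after "Emit:" as name(argument=value, ...), one argument or row to a line, values as JSON. arm_command: Moves the arm, as the interface text tells. Its arguments: {"type":"object","properties":{"moves":{"type":"array","items":{"type":"number"}},"jaw":{"type":"number"},"force":{"type":"number"}},"required":["moves"]}

```bash
ls; mkdir -p pics; python3 - <<'E'
from plant import *
import cv2
print(get_obs())
for n in("side","top"):
    print(n,calibration(n)); cv2.imwrite(f"pics/{n}0.png",read_camera(n)[:,:,::-1])
E
```

```text
pics
{'clock': 0.0, 'joint_pos': array([ 9.96927787e-01,  2.21227442e-01,  1.52760199e+00, -3.91846871e-05,
        1.39470935e+00, -1.26101009e-01]), 'qvel': array([-0.000443  ,  0.00040867, -0.0004869 ,  0.00063874,  0.00075292,
       -0.00112141]), 'effort': array([ 3.68945130e-04, -4.94603312e+01, -3.87378073e+01,  6.96934923e-02,
        5.73850761e-02, -1.36550248e-04]), 'tcp_pos': array([0.27023224, 0.56278636, 0.18254135]), 'eef_rot': array([-3.15531438e-04,  2.22014654e-01,  9.75042843e-01, -9.20689675e-04]), 'contact_force': array([-0.2766469 , -0.29820562,  0.02732607]), 'torque': array([-0.02560004,  0.00681353,  0.01340976]), 'grip_force': 0.0, 'opening': 1.0029610415406989}
side {'vertical_fov': 54.44309070422356, 'cx': 322.2006595578925, 'cy': 196.9542058747755, 'xyz': array([ 0.49109546, -0.89012458,  0.84593513]), 'orientation': array([0.88094048, 0.47285996, 0.00193785, 0.01853569])}
top {'vertical_fov': 43.460456114880905, 'cx': 314.78914492022477, 'cy': 209.37062126216193, 'xyz': array([0.35244828, 0.22873843, 1.54834834]), 'orientation': array([-0.69968578, -0.03603886,  0.02171971,  0.71321053])}
```

View pics/side0.png

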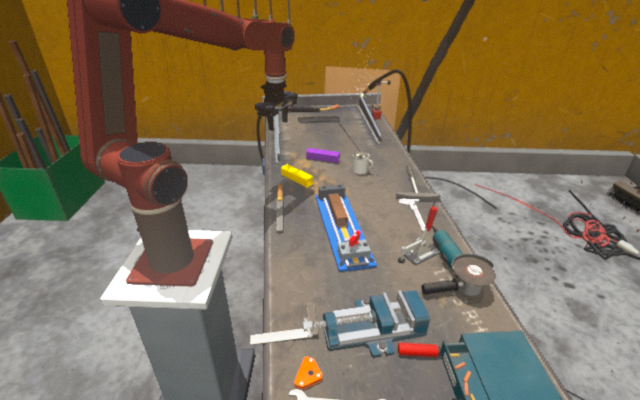

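View pics/top0.png

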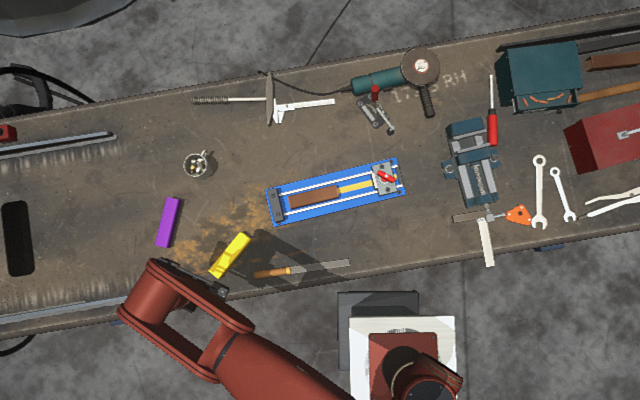

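The side view shows the jig at about (345,230) with the knob at (354,238). In the top view the jig runs from (270,205) to (405,175), with the knob at (386,177) and the brown bar at (315,197).

```bash
cat > h.py <<'E'
from plant import *
import cv2, numpy as np
from scipy.spatial.transform import Rotation as R
def rot(q): return R.from_quat(np.roll(q,-1)).as_matrix()
def f(c): return 200/np.tan(np.radians(c["vertical_fov"]/2))
def ray(n,p,z):
    c=calibration(n); p=np.atleast_2d(p).astype(float)
    d=np.c_[(p[:,0]-c["cx"])/f(c),-(p[:,1]-c["cy"])/f(c),-np.ones(len(p))]@rot(c["orientation"]).T
    return c["xyz"]+d*((z-c["xyz"][2])/d[:,2])[:,None]
def proj(n,P):
    c=calibration(n); q=(np.atleast_2d(P)-c["xyz"])@rot(c["orientation"])
    return np.c_[c["cx"]+f(c)*q[:,0]/-q[:,2],c["cy"]-f(c)*q[:,1]/-q[:,2]]
def hsv(im,lo,hi,box):
    m=cv2.inRange(cv2.cvtColor(im,cv2.COLOR_RGB2HSV),np.array(lo),np.array(hi)); k=np.zeros_like(m)
    x0,y0,x1,y1=box; k[y0:y1,x0:x1]=m[y0:y1,x0:x1]; return k
def pts(m): return np.argwhere(m)[:,::-1]
E
python3 - <<'E'
from h import *
for n,bb,kb in (("side",(305,180,385,280),(340,225,370,255)),("top",(255,150,415,235),(370,160,405,195))):
    im=cv2.imread(f"pics/{n}0.png")[:,:,::-1].copy()
    b=hsv(im,(100,120,60),(125,255,255),bb); r=hsv(im,(0,180,120),(6,255,255),kb)|hsv(im,(174,180,120),(180,255,255),kb)
    rc=cv2.minAreaRect(pts(b).astype(np.float32)); c=cv2.boxPoints(rc) 
    h=cv2.convexHull(pts(b).astype(np.int32)); q=cv2.approxPolyDP(h,4,True)[:,0]
    print(n,"jig quad px",q.tolist(),"\n",ray(n,q,.012).round(4).tolist())
    kp=pts(r); print("knob px",len(kp),kp.mean(0),cv2.minAreaRect(kp.astype(np.float32)), ray(n,kp.mean(0),.085).round(4))
    x0,y0,x1,y1=bb
    if n=="top": z=cv2.resize(im[150:235,255:415],None,fx=4.9,fy=4.9,interpolation=cv2.INTER_CUBIC)
    else: z=cv2.resize(im[180:280,300:385],None,fx=5.9,fy=5.9,interpolation=cv2.INTER_CUBIC)
    cv2.imwrite(f"pics/{n}0z.png",z[:,:,::-1])
print(proj("side",get_obs()["tcp_pos"]),proj("top",get_obs()["tcp_pos"]))
E
```

```text
side jig quad px [[375, 266], [339, 270], [316, 196], [346, 197]] 
 [[0.6346, -0.0075, 0.012], [0.5241, -0.0302, 0.012], [0.4352, 0.372, 0.012], [0.5519, 0.3714, 0.012]]
knob px 70 [354.05714286 238.78571429] ((354.07647705078125, 237.9058837890625), (7.48410177230835, 15.185133934020996), 12.528807640075684) [[0.5673 0.0312 0.085 ]]
top jig quad px [[405, 193], [273, 226], [265, 190], [395, 157]] 
 [[0.5234, -0.0191, 0.012], [0.4299, 0.3879, 0.012], [0.5417, 0.4114, 0.012], [0.6359, 0.008, 0.012]]
knob px 79 [385.62025316 176.67088608] ((385.3121337890625, 177.26113891601562), (17.877147674560547, 7.023165225982666), 28.610462188720703) [[0.5646 0.0478 0.085 ]]
[[277.97614182 133.93346925]] [[202.74911122 283.03108786]]
```

View pics/top0z.png

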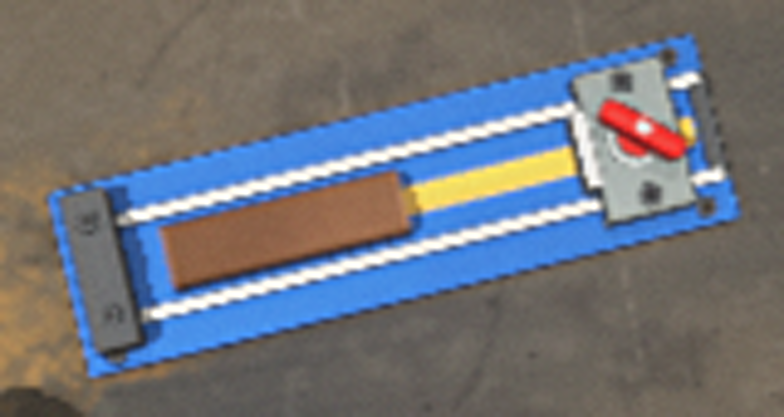

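View pics/side0z.png

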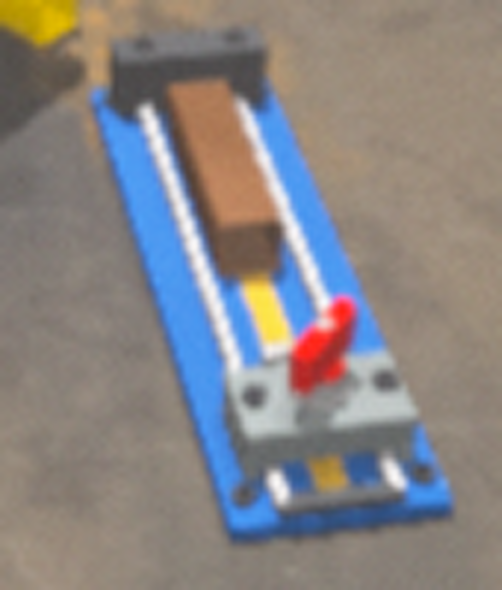

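The pictures show a clamped carriage, its knob wing skewed to the jig, and the bar about 20 px short of the dark block. The difference between views comes from the plate's side face being in the mask, so I trust the top view.

```bash
cat >> h.py <<'E'
YAW=None
def tool():
    o=get_obs(); return o, np.array(o["tcp_pos"]), rot(o["eef_rot"])
def go(P,yaw):
    """shift (tool mm) and turn (deg) to put TCP at P, pointing down, tool y at yaw (deg)"""
    o,p,M=tool(); y=np.array([np.cos(np.radians(yaw)),np.sin(np.radians(yaw)),0]); z=np.array([0,0,-1.]); x=np.cross(y,z)
    T=np.c_[x,y,z]; return (M.T@(np.array(P)-p)*1000).round(1), np.degrees(R.from_matrix(M.T@T).as_rotvec()).round(1)
E
python3 - <<'E'
from h import *
im=cv2.imread("pics/top0.png")[:,:,::-1].copy()
Z=lambda a:np.array(a)/4.9+[255,150]-.4
w=ray("top",Z([[603,110],[683,150]]),.09); d=w[1]-w[0]; print("wing",w.round(4).tolist(),np.linalg.norm(d),np.degrees(np.arctan2(d[1],d[0])), w.mean(0))
u=np.array([-.0937,.4052]);u/=np.linalg.norm(u);c=np.array([.5328,.197]);v=np.array([u[1],-u[0]])
for nm,p,z in (("knob",[(643,130)],.093),("bar",[(410,192),(165,258)],.052),("block inner",[(122,265)],.058),("carr",[(572,80),(660,58),(697,205),(608,222)],.047)):
    q=ray("top",Z(p),z)[:,:2]-c; print(nm,np.c_[q@v,q@u].round(4).tolist())
s=w.mean(0)[:2]
for yw in (np.degrees(np.arctan2(d[1],d[0]))+k for k in(-90,90)): print(yw,go([*s,.2],yw))
E
```

```text
wing [[0.5781, 0.0712, 0.09], [0.553, 0.0243, 0.09]] 0.05316309598897208 -118.15484725967734 [0.56551206 0.04776053 0.09      ]
knob [[-0.0021, -0.1523]]
bar [[0.0006, -0.011], [-0.0021, 0.1443]]
block inner [[-0.0005, 0.1704]]
carr [[0.0439, -0.1251], [0.0438, -0.1809], [-0.0498, -0.1796], [-0.0466, -0.1242]]
-208.15484725967735 (array([-489.1, -336.5,  -16.9]), array([ -0.1,  -0.1, -87.5]))
-28.15484725967734 (array([-489.1, -336.5,  -16.9]), array([-0.1,  0.1, 92.5]))
```

Emit:
arm_command(
  moves=[-489, -337, -10, 0, 0, 92.5, -489, -337, -10, 0, 0, 92.5, -489, -337, -10, 0, 0, 92.5, -489, -337, -10, 0, 0, 92.5, -489, -337, -10, 0, 0, 92.5, -489, -337, -10, 0, 0, 92.5, -489, -337, -10, 0, 0, 92.5, -489, -337, -10, 0, 0, 92.5, -489, -337, -10, 0, 0, 92.5, -489, -337, -10, 0, 0, 92.5, -489, -337, -10, 0, 0, 92.5, -489, -337, -10, 0, 0, 92.5, -489, -337, -10, 0, 0, 92.5, -489, -337, -10, 0, 0, 92.5, -489, -337, -10, 0, 0, 92.5, -489, -337, -10, 0, 0, 92.5, -489, -337, -10, 0, 0, 92.5, -489, -337, -10, 0, 0, 92.5, -489, -337, -10, 0, 0, 92.5, -489, -337, -10, 0, 0, 92.5],
  jaw=1,
)

```text
clock: 1.77
tcp_pos: [0.5649, 0.0494, 0.1936]
eef_rot: [-0.0, 0.857, 0.515, -0.0]
contact_force: [-0.2, -2.3, 0.1]
opening: 0.998
grip_force: 0.0
```

Emit:
arm_command(
  moves=[0, 0, 30, 0, 0, 0, 0, 0, 60, 0, 0, 0, 0, 0, 80, 0, 0, 0, 0, 0, 80, 0, 0, 0, 0, 0, 80, 0, 0, 0],
)

```text
clock: 2.18
tcp_pos: [0.5642, 0.0488, 0.1128]
eef_rot: [-0.001, 0.858, 0.514, -0.001]
contact_force: [0.9, 0.5, 0.1]
opening: 1.001
grip_force: 0.0
```

```bash
python3 - <<'E'
from h import *
o,p,M=tool(); print(p,np.degrees(np.arctan2(M[1,1],M[0,1])),o["contact_force"])
a=[]
for n in("side","top"):
    im=read_camera(n); c=proj(n,[p])[0].round().astype(int); 
    K=[[.5662,.0482,.093]]; print(n,proj(n,[p])[0],proj(n,K)[0])
    z=im[c[1]-35:c[1]+35,c[0]-35:c[0]+35]; z=cv2.resize(z,(390,390),interpolation=cv2.INTER_CUBIC)
    cv2.circle(z,(195,195),3,(0,255,0),-1); a.append(z)
cv2.imwrite("pics/near.png",np.hstack(a)[:,:,::-1])
E
```

```text
[0.5641989  0.04880405 0.1128423 ] -28.079451946190957 [0.93445426 0.45291691 0.05959996]
side [353.37565272 227.98911051] [353.65612234 233.22011048]
top [386.41906002 175.41629227] [385.78163955 175.74443722]
```

View pics/near.png

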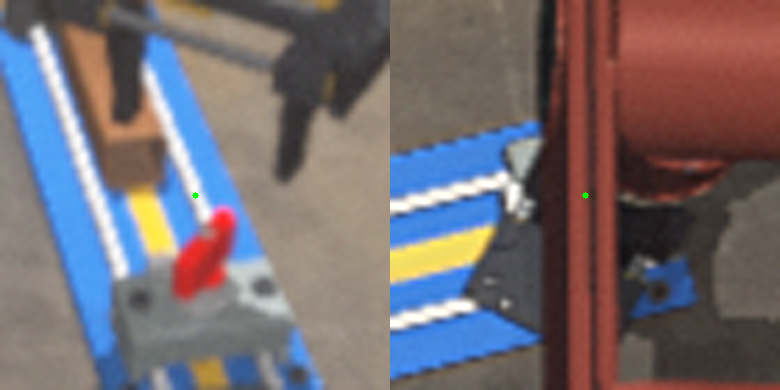

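The side view shows the fingers straddling the wing, with tips near crop (127,115) and (288,178) and the wing between them at (205,250). The lateral fit is good, so I descend and close gently.

Emit:
arm_command(
  moves=[0, 1, 15, 0, 0, 0, 0, 2, 30, 0, 0, 0, 0, 2, 42, 0, 0, 0, 0, 2, 50, 0, 0, 0, 0, 2, 53, 0, 0, 0, 0, 2, 53, 0, 0, 0, 0, 2, 53, 0, 0, 0],
)

```text
clock: 2.87
tcp_pos: [0.5677, 0.0469, 0.0613]
eef_rot: [0.0, 0.858, 0.514, 0.0]
contact_force: [-0.4, 0.2, -0.1]
opening: 0.999
grip_force: 0.0
```

Emit:
arm_command(
  moves=[0, 0, 0, 0, 0, 0, 0, 0, 0, 0, 0, 0, 0, 0, 0, 0, 0, 0, 0, 0, 0, 0, 0, 0, 0, 0, 0, 0, 0, 0, 0, 0, 0, 0, 0, 0, 0, 0, 0, 0, 0, 0, 0, 0, 0, 0, 0, 0, 0, 0, 0, 0, 0, 0, 0, 0, 0, 0, 0, 0],
  jaw=-1,
  force=10,
)

```text
clock: 3.7
tcp_pos: [0.5672, 0.0469, 0.0606]
eef_rot: [-0.0, 0.858, 0.514, -0.0]
contact_force: [0.2, -0.8, 0.5]
opening: 0.323
grip_force: 0.0
```

```bash
python3 - <<'E'
from h import *
o,p,M=tool(); print(p,np.degrees(np.arctan2(M[1,1],M[0,1])),o["contact_force"],M.T@o["contact_force"],o["torque"],o["opening"]*87)
E
```

```text
[0.56722995 0.04693296 0.06060436] -28.15321856252079 [ 0.18322414 -0.79236911  0.51577855] [-0.61218783  0.535395   -0.51577677] [-0.11875058  0.0909978  -0.00512302] 28.120072728982827
```

Still closing; wait more.

Emit:
arm_command(
  moves=[0, 0, 0, 0, 0, 0, 0, 0, 0, 0, 0, 0, 0, 0, 0, 0, 0, 0, 0, 0, 0, 0, 0, 0, 0, 0, 0, 0, 0, 0, 0, 0, 0, 0, 0, 0],
)

```text
clock: 4.2
tcp_pos: [0.5672, 0.0469, 0.0606]
eef_rot: [-0.0, 0.858, 0.514, -0.0]
contact_force: [-0.1, 0.4, 0.0]
opening: 0.009
grip_force: 0.0
```

```bash
python3 - <<'E'
from h import *
o,p,M=tool(); print(p,np.degrees(np.arctan2(M[1,1],M[0,1])),M.T@o["contact_force"],o["torque"],o["opening"]*87,o["grip_force"])
E
```

```text
[0.56724328 0.04690871 0.06063915] -28.159521900167793 [ 0.28575005 -0.25720099 -0.01256617] [-0.13775467  0.07457668  0.02526236] 0.7656361317578746 0.0
```

The jaw shut on nothing, so I need another look.

```bash
python3 - <<'E'
from h import *
o,p,M=tool()
a=[]
for n in("side","top"):
    im=read_camera(n); c=proj(n,[p])[0].round().astype(int); print(n,c)
    z=im[c[1]-35:c[1]+35,c[0]-35:c[0]+35]; z=cv2.resize(z,(390,390),interpolation=cv2.INTER_CUBIC)
    cv2.circle(z,(195,195),2,(0,255,0),-1); a.append(z)
cv2.imwrite("pics/near2.png",np.hstack(a)[:,:,::-1])
E
```

```text
side [353 242]
top [385 177]
```

View pics/near2.png

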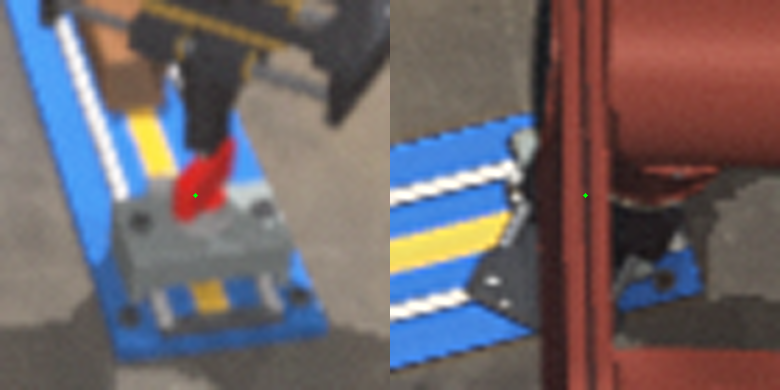

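The side view shows the shut tips ending near crop (205,150), about 45 crop pixels above the projected TCP, with the red wing in front of them. I'll zoom in to see whether the wing hides the tips.

```bash
python3 - <<'E'
from h import *
im=read_camera("side"); z=im[205:255,325:385]
cv2.imwrite("pics/z3.png",cv2.resize(z,(720,600),interpolation=cv2.INTER_NEAREST)[:,:,::-1])
o,p,M=tool()
for dz in(0,.01,.02,.03): print(dz,proj("side",[p+[0,0,dz]])[0])
for dy in(.01,.02): print(dy,proj("side",[p+[0,dy,0]])[0])
E
```

```text
0 [353.40303833 241.58723421]
0.01 [353.5913184  239.10899623]
0.02 [353.78133015 236.60796477]
0.03 [353.97309761 234.0838239 ]
0.01 [353.3000188  239.52539447]
0.02 [353.19839496 237.49148832]
```

View pics/z3.png

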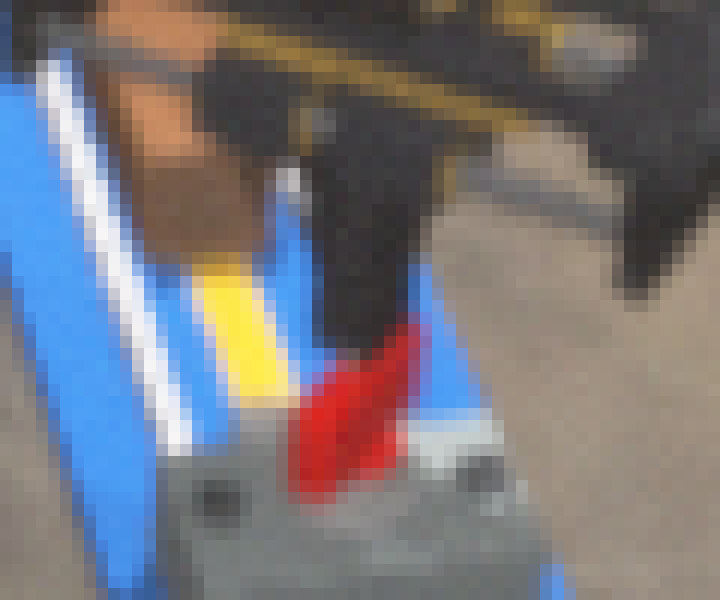

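The tips end at about pixel (354.6,234.2), where 241.6 was predicted, just above the wing. I'll check the same discrepancy in the first pictures.

```bash
python3 - <<'E'
from h import *
p=np.array([.27023,.56279,.18254]); a=[]
y=np.array([.433,.901,0])
for n,w in(("side",32),("top",40)):
    im=cv2.imread(f"pics/{n}0.png"); c=proj(n,[p])[0]; c0=c.round().astype(int)
    s=400/(2*w); z=cv2.resize(im[c0[1]-w:c0[1]+w,c0[0]-w:c0[0]+w],(400,400),interpolation=cv2.INTER_CUBIC)
    for P,col in ((p,(0,255,0)),(p+.0435*y,(255,255,0)),(p-.0435*y,(255,255,0)),(p+[0,0,.07],(0,0,255))):
        q=(proj(n,[P])[0]-c0+w)*s; cv2.circle(z,tuple(int(v) for v in q),4,col,1)
    a.append(z)
cv2.imwrite("pics/g0.png",np.hstack(a))
E
```

```text
(no output)
```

View pics/g0.png

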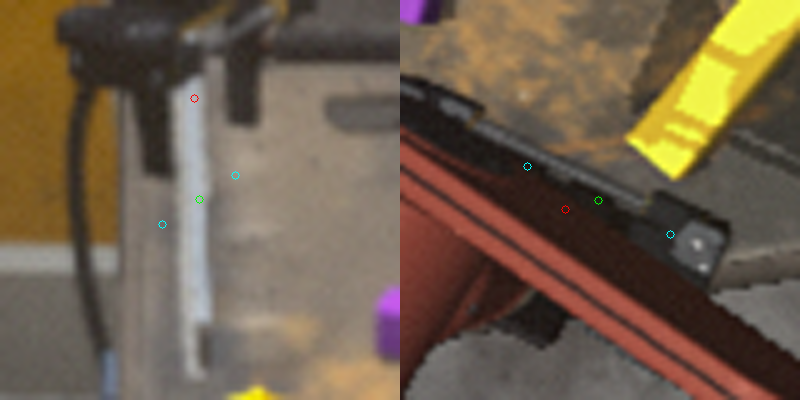

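Before the move, at distance, both tips also appear about 8 px (about 30 mm in height) above where the TCP reading puts them. The top view rules out a shift in y, so the tips are really about 30 mm higher than reported and shut just above the wing. I'll open and step down while watching the force.

Emit:
arm_command(
  moves=[0, 0, 0, 0, 0, 0, 0, 0, 0, 0, 0, 0, 0, 0, 0, 0, 0, 0, 0, 0, 0, 0, 0, 0, 0, 0, 0, 0, 0, 0, 0, 0, 0, 0, 0, 0, 0, 0, 0, 0, 0, 0, 0, 0, 0, 0, 0, 0, 0, 0, 0, 0, 0, 0, 0, 0, 0, 0, 0, 0],
  jaw=1,
)

```text
clock: 5.18
tcp_pos: [0.5672, 0.0469, 0.0606]
eef_rot: [-0.0, 0.858, 0.514, -0.0]
contact_force: [-0.1, 0.5, 0.5]
opening: 0.682
grip_force: 0.0
```

Emit:
arm_command(
  moves=[0, 0, 2, 0, 0, 0, 0, 0, 4, 0, 0, 0, 0, 0, 6, 0, 0, 0, 0, 0, 8, 0, 0, 0, 0, 0, 10, 0, 0, 0, 0, 0, 10, 0, 0, 0],
)

```text
clock: 5.68
tcp_pos: [0.5667, 0.047, 0.0499]
eef_rot: [-0.0, 0.858, 0.514, -0.0]
contact_force: [-0.4, -0.8, -0.2]
opening: 0.99
grip_force: 0.0
```

```bash
python3 - <<'E'
from h import *
o,p,M=tool(); im=read_camera("side"); z=im[205:255,325:385]; print(p,o["contact_force"],o["opening"],proj("side",[p])[0])
cv2.imwrite("pics/z4.png",cv2.resize(z,(720,600),interpolation=cv2.INTER_NEAREST)[:,:,::-1])
E
```

```text
[0.56674704 0.04695359 0.04992489] [-0.40811351 -0.75076351 -0.15299816] 0.9898437095290203 [353.03552187 244.21408839]
```

View pics/z4.png

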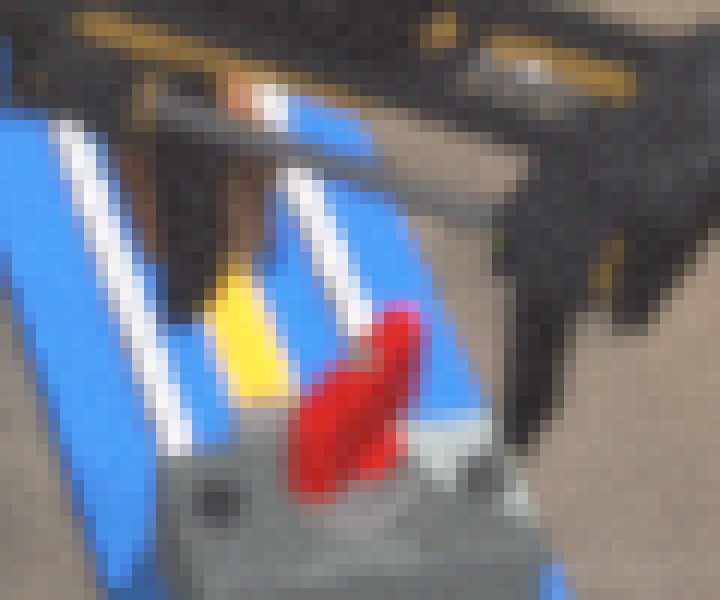

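The open tips are now at about (340.4,231.7) and (368.3,242.5), with the midpoint at the knob's height of about 0.08 and the wing squarely between them. That confirms the offset of about 30 mm, so I go 20 mm further down and close.

Emit:
arm_command(
  moves=[0, 0, 3, 0, 0, 0, 0, 0, 6, 0, 0, 0, 0, 0, 9, 0, 0, 0, 0, 0, 12, 0, 0, 0, 0, 0, 15, 0, 0, 0, 0, 0, 18, 0, 0, 0, 0, 0, 20, 0, 0, 0, 0, 0, 20, 0, 0, 0],
)

```text
clock: 6.4
tcp_pos: [0.5668, 0.0469, 0.0299]
eef_rot: [-0.0, 0.858, 0.514, -0.0]
contact_force: [0.0, -1.1, -0.2]
opening: 1.002
grip_force: 0.0
```

Emit:
arm_command(
  moves=[0, 0, 0, 0, 0, 0, 0, 0, 0, 0, 0, 0, 0, 0, 0, 0, 0, 0, 0, 0, 0, 0, 0, 0, 0, 0, 0, 0, 0, 0, 0, 0, 0, 0, 0, 0, 0, 0, 0, 0, 0, 0, 0, 0, 0, 0, 0, 0, 0, 0, 0, 0, 0, 0, 0, 0, 0, 0, 0, 0, 0, 0, 0, 0, 0, 0, 0, 0, 0, 0, 0, 0, 0, 0, 0, 0, 0, 0, 0, 0, 0, 0, 0, 0, 0, 0, 0, 0, 0, 0, 0, 0, 0, 0, 0, 0],
  jaw=-1,
  force=10,
)

```text
clock: 7.73
tcp_pos: [0.5679, 0.0466, 0.0307]
eef_rot: [0.0, 0.858, 0.514, 0.0]
contact_force: [5.1, -1.2, -3.5]
opening: 0.161
grip_force: 10.0
```

```bash
cat >> h.py <<'E'
def st():
    o,p,M=tool(); u=np.array([-.2253,.9743,0]);v=np.array([.9743,.2253,0]); F=o["contact_force"]; q=p-[.5328,.197,0]
    print("t%.2f"%o["clock"],"p",p.round(4),"jig x,y mm",(1000*q@v).round(1),(1000*q@u).round(1),"yaw %.1f"%np.degrees(np.arctan2(M[1,1],M[0,1])),"Fjig",(F@v).round(1),(F@u).round(1),F[2].round(1),"Ftool",(M.T@F).round(1),"T",np.round(o["torque"],2),"open %.1f grip %.1f"%(o["opening"]*87,o["grip_force"]),"q6 %.2f"%o["joint_pos"][5])
E
python3 -c "from h import *; st()"
```

```text
t7.73 p [0.5679 0.0466 0.0307] jig x,y mm 0.3 -154.4 yaw -28.2 Fjig 4.7 -2.3 -3.5 Ftool [1.4 5.  3.5] T [-0.41 -0.62 -0.06] open 14.0 grip 10.0 q6 0.44
```

The wing is gripped at 14.0 mm. Firm the grip, centre, and loosen by 80° in two halves.

Emit:
arm_command(
  moves=[0, 1, 0, 0, 0, 0, 0, 1, 0, 0, 0, 0, 0, 1, 0, 0, 0, 0, 0, 1, 0, 0, 0, -5, 0, 1, 0, 0, 0, -10, 0, 1, 0, 0, 0, -15, 0, 1, 0, 0, 0, -20, 0, 1, 0, 0, 0, -25, 0, 1, 0, 0, 0, -30, 0, 1, 0, 0, 0, -35, 0, 1, 0, 0, 0, -40, 0, 1, 0, 0, 0, -40],
  jaw=-1,
  force=35,
)

```text
clock: 8.73
tcp_pos: [0.5672, 0.0467, 0.0307]
eef_rot: [-0.001, 0.629, 0.777, -0.001]
contact_force: [-1.2, -0.6, 2.7]
opening: 0.152
grip_force: 35.0
```

```bash
python3 -c "from h import *; st()"
```

```text
t8.73 p [0.5672 0.0467 0.0307] jig x,y mm -0.4 -154.2 yaw 12.0 Fjig -1.3 -0.3 2.7 Ftool [-0.3 -1.3 -2.7] T [-0.1   0.45  0.13] open 13.3 grip 35.0 q6 -0.27
```

Emit:
arm_command(
  moves=[0, 0, 0, 0, 0, -5, 0, 0, 0, 0, 0, -10, 0, 0, 0, 0, 0, -15, 0, 0, 0, 0, 0, -20, 0, 0, 0, 0, 0, -25, 0, 0, 0, 0, 0, -30, 0, 0, 0, 0, 0, -35, 0, 0, 0, 0, 0, -40, 0, 0, 0, 0, 0, -42, 0, 0, 0, 0, 0, -42],
)

```text
clock: 9.57
tcp_pos: [0.5666, 0.0463, 0.0306]
eef_rot: [-0.001, 0.311, 0.951, -0.001]
contact_force: [-4.9, -0.8, 4.5]
opening: 0.159
grip_force: 35.0
```

```bash
python3 - <<'E'
from h import *
st(); o,p,M=tool(); print("along jig y per 100mm in tool:",(M.T@np.array([-22.53,97.43,0])).round(1))
E
```

```text
t9.57 p [0.5666 0.0463 0.0306] jig x,y mm -1.1 -154.4 yaw 53.8 Fjig -5.0 0.3 4.5 Ftool [ 3.5 -3.6 -4.5] T [-0.31  0.84 -0.06] open 13.9 grip 35.0 q6 -1.00
along jig y per 100mm in tool: [75.7 65.3  0. ]
```

Emit:
arm_command(
  moves=[1.5, 1.3, 0, 0, 0, 0, 4.5, 3.9, 0, 0, 0, 0, 9, 7.8, 0, 0, 0, 0, 14, 12, 0, 0, 0, 0, 19, 16.4, 0, 0, 0, 0, 24, 20.7, 0, 0, 0, 0, 29, 25, 0, 0, 0, 0, 34, 29.3, 0, 0, 0, 0, 39, 33.6, 0, 0, 0, 0, 44, 38, 0, 0, 0, 0, 49, 42.3, 0, 0, 0, 0, 54, 46.6, 0, 0, 0, 0, 59, 51, 0, 0, 0, 0, 63, 54.4, 0, 0, 0, 0, 66, 57, 0, 0, 0, 0, 68, 58.7, 0, 0, 0, 0, 68, 58.7, 0, 0, 0, 0],
)

```text
clock: 10.98
tcp_pos: [0.5465, 0.1344, 0.0306]
eef_rot: [-0.001, 0.311, 0.95, -0.0]
contact_force: [-5.6, 0.4, 6.1]
opening: 0.159
grip_force: 35.0
```

```bash
python3 -c "from h import *; st()"
```

```text
t10.98 p [0.5465 0.1344 0.0306] jig x,y mm -0.8 -64.1 yaw 53.8 Fjig -5.4 1.7 6.1 Ftool [ 4.8 -3.  -6.1] T [-0.06  0.94 -0.01] open 13.8 grip 35.0 q6 -0.84
```

Emit:
arm_command(
  moves=[1.5, 1.3, 0, 0, 0, 0, 3, 2.6, 0, 0, 0, 0, 4.5, 3.9, 0, 0, 0, 0, 6, 5.2, 0, 0, 0, 0, 7.5, 6.5, 0, 0, 0, 0, 9, 7.8, 0, 0, 0, 0, 10.5, 9.1, 0, 0, 0, 0, 12, 10.4, 0, 0, 0, 0, 13.5, 11.7, 0, 0, 0, 0, 15, 13, 0, 0, 0, 0, 16.5, 14.3, 0, 0, 0, 0, 18, 15.6, 0, 0, 0, 0, 19.5, 16.9, 0, 0, 0, 0, 21, 18.1, 0, 0, 0, 0, 22.5, 19.4, 0, 0, 0, 0, 24, 20.7, 0, 0, 0, 0, 25.5, 22, 0, 0, 0, 0, 27, 23.3, 0, 0, 0, 0, 27, 23.3, 0, 0, 0, 0],
)

```text
clock: 12.57
tcp_pos: [0.5389, 0.1674, 0.0306]
eef_rot: [-0.001, 0.311, 0.95, -0.001]
contact_force: [-3.6, -5.4, 5.2]
opening: 0.16
grip_force: 35.0
```

```bash
python3 -c "from h import *; st()"
```

```text
t12.57 p [0.5389 0.1674 0.0306] jig x,y mm -0.7 -30.2 yaw 53.7 Fjig -4.7 -4.4 5.2 Ftool [-0.3 -6.5 -5.1] T [-1.11  0.76  0.01] open 13.9 grip 35.0 q6 -0.77
```

Emit:
arm_command(
  moves=[0.8, 0.7, 0, 0, 0, 0, 1.5, 1.3, 0, 0, 0, 0, 2.3, 2, 0, 0, 0, 0, 3, 2.6, 0, 0, 0, 0, 3.8, 3.3, 0, 0, 0, 0, 4.5, 3.9, 0, 0, 0, 0, 5.3, 4.6, 0, 0, 0, 0, 6, 5.2, 0, 0, 0, 0, 6.8, 5.9, 0, 0, 0, 0, 7.5, 6.5, 0, 0, 0, 0],
)

```text
clock: 13.4
tcp_pos: [0.5368, 0.1766, 0.0306]
eef_rot: [-0.0, 0.311, 0.95, -0.002]
contact_force: [-3.2, -7.9, 5.3]
opening: 0.158
grip_force: 35.0
```

```bash
python3 -c "from h import *; st()"
```

```text
t13.40 p [0.5368 0.1766 0.0306] jig x,y mm -0.7 -20.7 yaw 53.7 Fjig -4.9 -7.0 5.3 Ftool [-2.1 -8.3 -5.3] T [-1.39  0.67 -0.03] open 13.8 grip 35.0 q6 -0.76
```

Emit:
arm_command(
  moves=[0.4, 0.3, 0, 0, 0, 0, 0.8, 0.7, 0, 0, 0, 0, 1.2, 1, 0, 0, 0, 0, 1.5, 1.3, 0, 0, 0, 0, 1.9, 1.6, 0, 0, 0, 0, 2.3, 2, 0, 0, 0, 0, 2.3, 2, 0, 0, 0, 0],
)

```text
clock: 13.98
tcp_pos: [0.5362, 0.1795, 0.0306]
eef_rot: [-0.0, 0.311, 0.95, -0.002]
contact_force: [-3.4, -7.6, 6.4]
opening: 0.159
grip_force: 35.0
```

```bash
python3 -c "from h import *; st()"
```

```text
t13.98 p [0.5362 0.1795 0.0306] jig x,y mm -0.6 -17.8 yaw 53.7 Fjig -5.0 -6.7 6.4 Ftool [-1.8 -8.2 -6.3] T [-1.43  0.62  0.06] open 13.8 grip 35.0 q6 -0.75
```

Still sliding freely at about 7 N; continue in small steps.

Emit:
arm_command(
  moves=[0.4, 0.3, 0, 0, 0, 0, 0.8, 0.7, 0, 0, 0, 0, 1.2, 1, 0, 0, 0, 0, 1.5, 1.3, 0, 0, 0, 0, 1.5, 1.3, 0, 0, 0, 0],
)

```text
clock: 14.4
tcp_pos: [0.5362, 0.1795, 0.0306]
eef_rot: [0.0, 0.311, 0.95, -0.003]
contact_force: [-3.4, -14.1, 5.6]
opening: 0.161
grip_force: 35.0
```

```bash
python3 -c "from h import *; st()"
```

```text
t14.40 p [0.5362 0.1795 0.0306] jig x,y mm -0.6 -17.8 yaw 53.8 Fjig -6.5 -13.0 5.6 Ftool [ -5.6 -13.5  -5.5] T [-2.62  0.43  0.03] open 14.0 grip 35.0 q6 -0.75
```

Emit:
arm_command(
  moves=[0.4, 0.3, 0, 0, 0, 0, 0.8, 0.7, 0, 0, 0, 0, 1.2, 1, 0, 0, 0, 0, 1.5, 1.3, 0, 0, 0, 0, 1.5, 1.3, 0, 0, 0, 0],
)

```text
clock: 14.82
tcp_pos: [0.5362, 0.1795, 0.0306]
eef_rot: [0.001, 0.311, 0.95, -0.004]
contact_force: [-1.0, -21.9, 5.3]
opening: 0.16
grip_force: 35.0
```

```bash
python3 -c "from h import *; st()"
```

```text
t14.82 p [0.5362 0.1795 0.0306] jig x,y mm -0.7 -17.8 yaw 53.7 Fjig -5.9 -21.1 5.3 Ftool [-12.1 -18.3  -5.1] T [-3.66  0.26  0.05] open 13.9 grip 35.0 q6 -0.74
```

The bar is home: no movement, force up to 21 N, and the travel matches. Hold the push and tighten.

Emit:
arm_command(
  moves=[0, 0, 0, 0, 0, 5, 0, 0, 0, 0, 0, 10, 0, 0, 0, 0, 0, 15, 0, 0, 0, 0, 0, 20, 0, 0, 0, 0, 0, 25, 0, 0, 0, 0, 0, 30, 0, 0, 0, 0, 0, 35, 0, 0, 0, 0, 0, 40, 0, 0, 0, 0, 0, 45, 0, 0, 0, 0, 0, 50, 0, 0, 0, 0, 0, 55, 0, 0, 0, 0, 0, 60, 0, 0, 0, 0, 0, 65, 0, 0, 0, 0, 0, 70, 0, 0, 0, 0, 0, 75, 0, 0, 0, 0, 0, 80, 0, 0, 0, 0, 0, 80],
)

```text
clock: 16.23
tcp_pos: [0.5376, 0.18, 0.0306]
eef_rot: [0.004, 0.85, 0.526, -0.001]
contact_force: [3.6, -19.2, 0.5]
opening: 0.158
grip_force: 35.0
```

```bash
python3 -c "from h import *; st()"
```

```text
t16.23 p [0.5376 0.18   0.0306] jig x,y mm 0.8 -17.7 yaw -26.5 Fjig -0.8 -19.6 0.5 Ftool [-15.6  11.8  -0.4] T [-3.36 -0.49 -0.04] open 13.8 grip 35.0 q6 0.66
```

Emit:
arm_command(
  moves=[0, 0, 0, 0, 0, 5, 0, 0, 0, 0, 0, 10, 0, 0, 0, 0, 0, 15, 0, 0, 0, 0, 0, 20, 0, 0, 0, 0, 0, 25, 0, 0, 0, 0, 0, 30, 0, 0, 0, 0, 0, 35, 0, 0, 0, 0, 0, 40, 0, 0, 0, 0, 0, 45, 0, 0, 0, 0, 0, 50, 0, 0, 0, 0, 0, 55, 0, 0, 0, 0, 0, 60, 0, 0, 0, 0, 0, 63, 0, 0, 0, 0, 0, 63, 0, 0, 0, 0, 0, 63],
)

```text
clock: 17.48
tcp_pos: [0.5382, 0.1789, 0.0307]
eef_rot: [0.005, 1.0, 0.006, 0.001]
contact_force: [4.8, -23.3, -0.3]
opening: 0.155
grip_force: 35.0
```

```bash
python3 -c "from h import *; st()"
```

```text
t17.48 p [0.5382 0.1789 0.0307] jig x,y mm 1.2 -18.8 yaw -89.3 Fjig -0.6 -23.8 -0.3 Ftool [ 4.5 23.4  0.5] T [-3.99 -0.76  0.02] open 13.5 grip 35.0 q6 1.75
```

Emit:
arm_command(
  moves=[0, 1.5, 0, 0, 0, 0, 0, 3, 0, 0, 0, 0, 0, 4.5, 0, 0, 0, 0, 0, 5.5, 0, 0, 0, 0, 0, 5.5, 0, 0, 0, 0],
)

```text
clock: 17.9
tcp_pos: [0.5382, 0.1789, 0.0307]
eef_rot: [0.0, 1.0, 0.006, 0.002]
contact_force: [6.1, -2.9, -3.8]
opening: 0.16
grip_force: 35.0
```

```bash
python3 -c "from h import *; st()"
```

```text
t17.90 p [0.5382 0.1789 0.0307] jig x,y mm 1.2 -18.9 yaw -89.3 Fjig 5.3 -4.2 -3.8 Ftool [6.  3.  3.8] T [-0.59 -0.82 -0.06] open 13.9 grip 35.0 q6 1.74
```

Unloaded and not moving. Open partly, then rise.

Emit:
arm_command(
  moves=[0, 0.5, 0, 0, 0, 0, 0, 0.5, 0, 0, 0, 0, 0, 0.5, 0, 0, 0, 0, 0, 0.5, 0, 0, 0, 0, 0, 0.5, 0, 0, 0, 0, 0, 0.5, 0, 0, 0, 0, 0, 0.5, 0, 0, 0, 0, 0, 0.5, 0, 0, 0, 0],
  jaw=-0.2,
)

```text
clock: 18.57
tcp_pos: [0.5361, 0.1793, 0.0307]
eef_rot: [-0.0, 1.0, 0.007, 0.0]
contact_force: [0.5, 1.0, -0.1]
opening: 0.397
grip_force: 0.0
```

Emit:
arm_command(
  moves=[0, 0, -5, 0, 0, 0, 0, 0, -15, 0, 0, 0, 0, 0, -30, 0, 0, 0, 0, 0, -50, 0, 0, 0, 0, 0, -75, 0, 0, 0, 0, 0, -100, 0, 0, 0, 0, 0, -120, 0, 0, 0, 0, 0, -130, 0, 0, 0, 0, 0, -130, 0, 0, 0],
)

```text
clock: 19.32
tcp_pos: [0.5383, 0.1797, 0.1646]
eef_rot: [-0.001, 1.0, 0.007, 0.003]
contact_force: [-0.1, -0.1, 0.5]
opening: 0.401
grip_force: 0.0
```

```bash
python3 - <<'E'
from h import *
st(); im=read_camera("side"); z=im[170:270,295:395]
cv2.imwrite("pics/end.png",cv2.resize(z,(600,600),interpolation=cv2.INTER_CUBIC)[:,:,::-1])
E
```

```text
t19.32 p [0.5383 0.1797 0.1646] jig x,y mm 1.5 -18.1 yaw -89.2 Fjig -0.1 -0.0 0.5 Ftool [-0.1  0.1 -0.5] T [-0.04  0.19 -0.02] open 34.9 grip 0.0 q6 1.74
```

View pics/end.png

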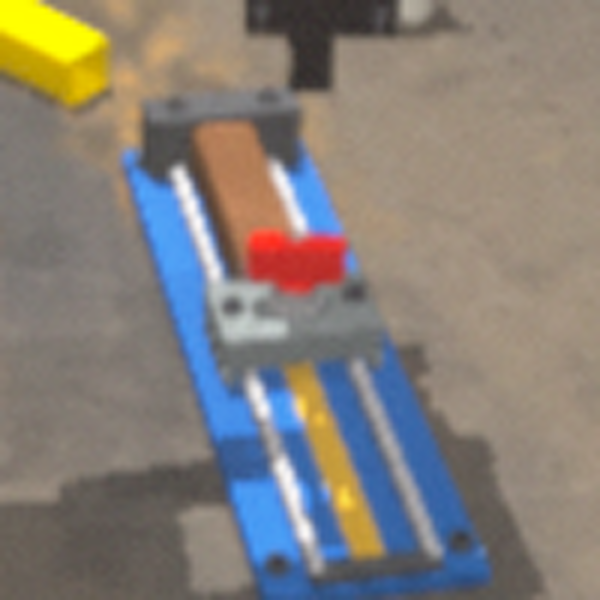

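The bar sits against the end block and the carriage against the bar. The wing has turned about 61° past its start, and the gripper is clear.

```bash
python3 -c "from plant import *; print(finish_job())"
```

```text
the job is handed in; nothing more can be done
None
```

Job handed in at about 19 s: the bar was pushed home against the end block at roughly 20 N, the knob turned about 61° (1.07 rad) tighter than it started, then released; the try square was not touched.

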